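# Complete the skateboard repair kit in its foam case

### The job

Complete the skateboard repair kit: take the aluminium truck base plate standing in the wooden rack, lay it flat on the black rubber mat and let go, then pick it up again by its sides and bed it fully down in the foam cavity cut to its outline. Also bed the T-shaped skate tool fully down in its own cavity (before or after). Leave the spanner that is already in the case, and everything else on the bench, where it is.

Things in the scene. Friction and masses are not known exactly. Their poses are not given: they have to be found in the camera images.
- base_plate: aluminium skateboard truck base plate, 18 mm slab, 250 g: body 60 x 56 mm, then nose 44 x 32 mm. Origin: middle of its 104 x 56 x 18 bounding box. x: lengthwise to the nose (body -52 to +8 mm, nose +8 to +52; mass centre x = -6); y: through the thickness; z: across the width. Starts on a long edge in the rack, z up, origin 36 mm above the bench. Either face may be up in the cavity.
- rack: fixed low light-wood rack, base 130 x 125 x 8 mm (slot floors 8 mm above the bench). Origin: on the bench under the slot that holds the base plate; slot along x, 23 mm wide, between 12 mm thick walls with tops 28 mm above the bench. A second slot, 69 mm to -y, holds a small carved plaque.
- mat: fixed black rubber mat, 180 x 180 x 3 mm; origin: centre of its underside, on the bench; z up.
- t_tool: grey T-shaped skate tool, 18 mm thick, about 180 g, flat on the bench. Origin: middle of its 110 x 84 x 18 mm bounding box (9 mm above the bench). x: along the stem towards the crossbar; stem 22 mm wide, x = -55 to +33 mm; crossbar x = +33 to +55 mm, 84 mm long along y; z up. Mass centre x = +16 mm. Either face may be up.
- insert_plate: fixed foam insert 140 x 104 x 24 mm, black top; origin: centre of its underside, 4 mm above the bench; x along the 140 mm, z up. Cavity centred on the origin, 10 mm deep (grey floor 14 mm above the origin), 3 mm clearance all round: shape of the base plate lying flat, nose to +x. Bedded, the plate's origin is 23 mm above this origin and it stands 8 mm proud.
- insert_t: fixed foam insert 140 x 104 x 24 mm, black top; origin: centre of its underside, 4 mm above the bench; x along the 140 mm, z up. Cavity centred on the origin, 10 mm deep (grey floor 14 mm above the origin), 3 mm clearance all round: shape of the T-tool, crossbar to +x. Bedded, the tool's origin is 23 mm above this origin and it stands 8 mm proud.
- insert_spanner: fixed foam insert 140 x 104 x 24 mm, black top; origin: centre of its underside, 4 mm above the bench; x along the 140 mm, z up. Cavity centred on the origin, 10 mm deep (grey floor 14 mm above the origin), 3 mm clearance all round: dumbbell shape, already filled by the small spanner.
- case: fixed open grey plastic case, 334 x 156 mm, 30 mm high rim (the foam top is 28 mm above the bench), holding the three foam inserts side by side along its x, in any order; each insert's x points along the case's y. Origin: centre of its underside.
- spanner: steel double-ended spanner, 124 x 38 x 16 mm, already bedded in its insert; origin: centre of its underside; to be left alone.
- big_spanner: bystander: bigger steel spanner, 190 x 52 x 12 mm, fits no cavity; origin: centre of its underside.
- plaque: bystander: carved wooden plaque, 90 x 12 x 70 mm high, standing in the rack's second slot; origin: centre of its lower edge.
- wheel1: bystander: white skateboard wheel, 52 mm across, 34 mm high, on its side face; origin: centre of its underside.
- wheel2: bystander: another such wheel.
- tin: bystander: plain steel tin, 66 mm across, 75 mm high; origin: centre of its underside.
- mug: bystander: white mug, 80 mm across, 90 mm high; origin: centre of its underside.
Not all that is in view belongs to the job. Leave any purple look-alike of the insert_t alone.

How it is judged:
By the outcome, as a careful person would: the job done as asked, in the order asked, and still so for the second after the job is handed in, with the robot touching nothing.
It also fails if it takes over 67 s, if anything falls off the work surface, if the arm or the gripper's body presses on something with over 40 N, if the wrist force passes 120 N, or if a joint passes its speed limit or range.

### The arm

A 7-joint arm with a two-finger parallel gripper is mounted at the origin on the work surface. World frame = base frame: x ahead of the robot, y to its left, z up, the work surface at z = 0. Lengths are in m, angles in rad, forces in N, time in s.
With the tool pointing down it reaches from about 0.425 to 0.825 m from the base axis. Payload 3.6 kg.
Tool frame: the origin (TCP) lies on the centre line of the jaws, within the pads' length; the fingertips stand 22 mm ahead of it and the grasp point (between the pads) lies 3 mm ahead of it; z points along the fingers, y is the line along which they close (so a half turn about z gives the same grasp; the last joint's range is limited). The gripper opens to 85 mm and grips with 20 to 120 N. Pads are 22 mm wide; open, the fingers measure 114 mm over their backs; the gripper's body (76 mm by 85 mm) begins 54 mm behind the grasp point. The pads swing forward as they close: fully open they stand 13 mm farther back than shut.
Start: joints at [-1.218, 0.615, -0.013, 1.423, 0.008, 1.103, -0.04], TCP at [0.241, 0.604, 0.253] pointing down, gripper open.
Joint ranges: [-3.12, 3.12], [-0.3, 2.06], [-1.34, 1.32], [0.26, 2.42], [-1.36, 4.5], [0.01, 1.98], [-2.84, 2.84]. Speed limits (rad/s): [2.79, 2.79, 3.14, 3.14, 3.14, 3.14, 3.14].

### API

Orientations are given as a unit quaternion [x, y, z, w].
In Python, from plant import telemetry, vision, order gives the robot as it stands.
- The arm moves only by the tool step_arm, never from a script. Its argument "plan" is a list of rows, each a list of 7 numbers: the shift along the world's x, y, z each as a share of 0.2 m, from -1 to 1, then the turn, a rotation vector about the world's x, y, z each as a share of 5 degrees, from -1 to 1, then the finger opening in mm, from 0 to 85.4. In form: [[tx, ty, tz, wx, wy, wz, hand], ...]. A call has exactly 8 rows; each row shifts and turns the commanded pose from where the row before left it; what a row does not reach is not made up. A row lasts 1/10 s, in which the tool goes at most 50 mm and 8.59 degrees, less where a joint would pass 70% of its speed; a pose out of reach is approached as far as the arm can. A call with a number of a shift or a turn outside -1 to 1 is refused whole. A call with a gripper value outside its range is refused whole. The fingers move at their own pace and stop on an object; "newtons" is the grip in N (left out, the last holds). Time passes only in rows, so rows that do not move let the fingers close, or fill a call up. It gives the time, the measured TCP pose, the force, the opening and the grip force at its end, in the units of the state.
- telemetry.read_state(): the state, without advancing time (a new reading comes with each control period).
- vision.get_image(name): name is "scene" or "top" or "wrist"; returns a dict with "pixels" (480x640x3 uint8, blue, green, red), "fx", "fy", "cx", "cy" (pixels), "R" (3x3) and "t" (3): a world point X has camera coordinates R X + t. Camera axes: x right, y down, z forward; pixel columns grow to the right and rows downward; lengths in m; the calibration is good to about 2 mm. A picture is of the moment at which its call begins. There is no depth.
- order.job_done(): hands the job in; it is judged then, once.
The state is a dict: "time": time; "joint_positions": joint angles; "qd": joint speeds; "tau": joint torques, N m; "tool_pos": TCP position; "orientation": TCP orientation; "force": force on the tool from outside, world axes, zero at the start; "torque": the same for the moment, N m; "grip_width": finger opening in m; "finger_force": force on a finger pad.
Only numpy, scipy, OpenCV 4.12 (cv2) and the standard library are available. Lean on these libraries where they do the work, as an engineer would, in place of code of your own. Each camera call takes 0.05 s, during which the arm holds its last target. There are 200 camera calls.

## Working session

There is one attempt and no reset: what is moved stays moved. The work goes in short steps, Python scripts to look and compute and a tool call to move; the robot and the scene stay as the last step left them, time stands still between calls to the robot, and variables do not carry over. Pictures are saved under pics/ and viewed, at most 10 in all, crops included, and the job is handed in when it is done.

Besides the shell and the picture viewer there is one more tool, called after "Request:" as name(argument=value, ...) on one line, values as JSON. step_arm: Moves the arm, as the interface text tells. Shift numbers are shares of 0.2 m and turn numbers shares of 5 degrees, none past 1 either way. Its arguments: {"type":"object","properties":{"plan":{"type":"array"},"newtons":{"type":"number"}},"required":["plan"]}

```bash
mkdir -p pics; ls; cat > h.py <<'E'
import cv2,numpy as np
from plant import telemetry,vision,order
def snap(n,f):
    im=vision.get_image(n);cv2.imwrite('pics/'+f+'.png',im['pixels']);np.savez('pics/'+f+'.npz',**im);return im
def load(f): return dict(np.load('pics/'+f+'.npz'))
def ray(im,u,v,z):
    R=np.array(im['R']);t=np.array(im['t']);c=-R.T@t
    d=R.T@np.array([(u-im['cx'])/im['fx'],(v-im['cy'])/im['fy'],1]);return c+d*(z-c[2])/d[2]
def proj(im,X):
    p=np.array(im['R'])@np.array(X)+np.array(im['t']);return p[0]/p[2]*im['fx']+im['cx'],p[1]/p[2]*im['fy']+im['cy']
E
python3 -c "
from h import *
for n in('top','scene'):
    im=snap(n,n+'0');print(n,im['fx'],-np.array(im['R']).T@im['t'])
s=telemetry.read_state();print(s['time'],s['tool_pos'],s['orientation'],s['grip_width'])"
```

```text
pics
top 434.4762386533597 [0.43301712 0.02331928 1.04911849]
scene 439.17841956620737 [ 1.22086839 -0.15931102  0.71528397]
0.1 [0.24069574 0.60310753 0.25222558] [ 1.88704259e-01  9.82033256e-01 -1.15576784e-03 -2.27241426e-04] 0.08552861885862655
```

View pics/top0.png

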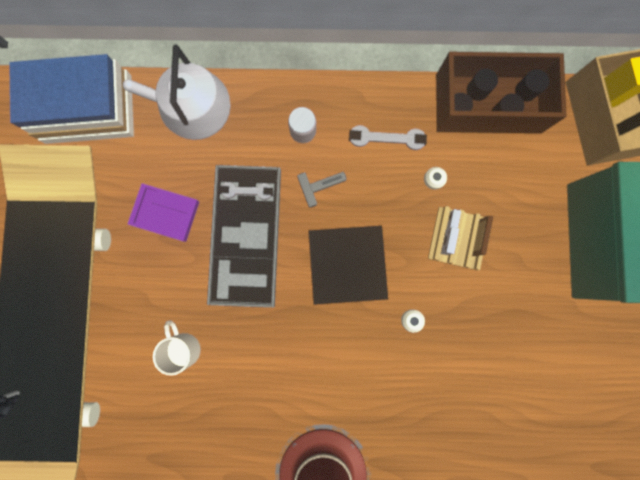

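View pics/scene0.png

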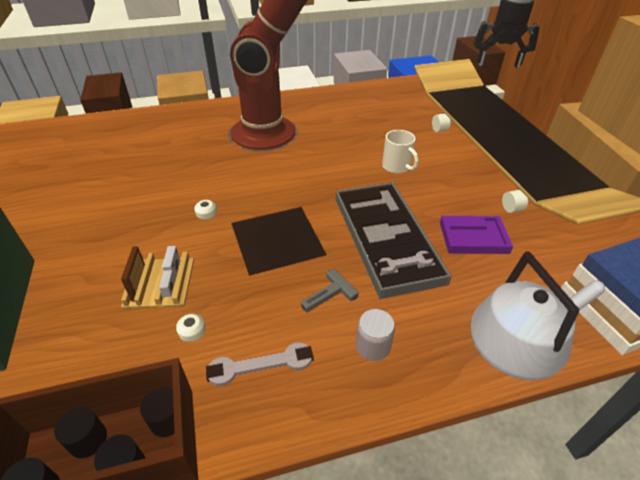

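The top view shows the T-tool at (320,188) and the case at (245,235). The case holds the spanner insert (245,190), the plate cavity (245,235) with its nose to the left, and the T cavity (240,280) with its crossbar to the left. The mat is at (348,265). The rack is at (461,238), with the plate as the grey bar at (453,232) and the plaque as the brown bar at (483,236). There are two candidates for the T insert: the black one in the case at (240,280) and the purple look-alike at (164,212). The case one fits, because it's black and sits in the case. I'll confirm it in an enlarged crop.

```bash
python3 -c "
from h import *
im=load('top0');p=im['pixels']
cv2.imwrite('pics/crop.png',cv2.resize(p[150:320,200:500],None,fx=2.6,fy=2.6,interpolation=cv2.INTER_CUBIC))
hsv=cv2.cvtColor(p,cv2.COLOR_BGR2HSV)
def comps(m,z,box,amin=40):
    x0,y0,x1,y1=box;k=np.zeros_like(m);k[y0:y1,x0:x1]=m[y0:y1,x0:x1]
    for c in cv2.findContours(k,cv2.RETR_EXTERNAL,cv2.CHAIN_APPROX_NONE)[0]:
        if cv2.contourArea(c)<amin: continue
        W=np.array([ray(im,u,v,z)[:2] for u,v in c[:,0]])
        r=cv2.minAreaRect((W*1000).astype(np.float32))
        print(z,'px',c[:,0].mean(0).round(),'rect mm',np.round(r[0],1),np.round(r[1],1),round(r[2],1))
grey=((hsv[...,1]<70)&(hsv[...,2]>70)).astype(np.uint8)
comps(grey,.018,(290,165,355,212))
comps(((hsv[...,1]<70)&(hsv[...,2]>120)).astype(np.uint8),.018,(213,172,276,300))
comps(grey,.064,(435,200,500,275))
comps((hsv[...,2]<70).astype(np.uint8),.003,(300,220,400,310))
comps((hsv[...,1]<90).astype(np.uint8),.03,(200,158,290,312),1000)
for q in [(225,190),(265,230),(228,280),(308,190),(335,182),(453,232)]: print(q,p[q[1],q[0]],hsv[q[1],q[0]])
"
```

```text
0.018 px [318. 185.] rect mm [675.7   7.3] [ 83.8 108.2] 21.9
0.018 px [236. 279.] rect mm [441.3 197.9] [ 89.5 115.6] 1.0
0.018 px [274. 263.] rect mm [480.9 120.9] [  6.2 170.9] 88.9
0.018 px [246. 235.] rect mm [546.4 195.2] [108.8  61.6] 88.3
0.018 px [247. 191.] rect mm [652.8 193.5] [127.   42.5] 89.1
0.018 px [214. 203.] rect mm [622.7 271.1] [  4.8 151.4] 88.9
0.064 px [452. 232.] rect mm [ 557.  -286.2] [ 30.  106.6] 77.4
0.003 px [348. 265.] rect mm [481.3 -53.4] [171.7 171.9] 4.9
0.03 px [244. 236.] rect mm [545.7 193.6] [157.9 334. ] 88.9
(225, 190) [57 60 67] [ 9 38 67]
(265, 230) [165 170 165] [ 60   8 170]
(228, 280) [167 173 170] [ 45   9 173]
(308, 190) [134 143 143] [ 30  16 143]
(335, 182) [131 137 139] [ 23  15 139]
(453, 232) [230 225 217] [102  14 230]
```

View pics/crop.png

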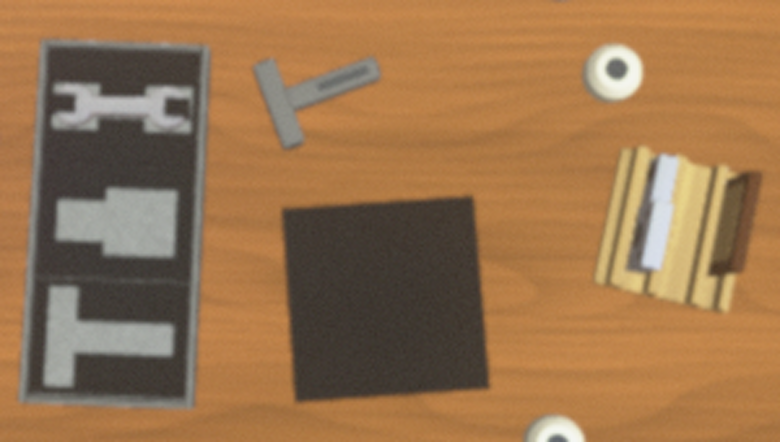

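The crop confirms the T cavity in the case at crop px (105,337), with its crossbar to +y. The plate cavity's nose also points to +y. The plate stands in the left slot with its wide body nearer the robot at crop px (658,235) and its nose away. I'll start with the T-tool.

Request:
step_arm(plan=[[0.134,-0.182,-0.02,0,0,-0.578,60],[0.134,-0.182,-0.02,0,0,-0.578,60],[0.134,-0.182,-0.02,0,0,-0.578,60],[0.134,-0.182,-0.02,0,0,-0.578,60],[0.134,-0.182,-0.02,0,0,-0.578,60],[0.134,-0.182,-0.02,0,0,-0.578,60],[0.134,-0.182,-0.02,0,0,-0.578,60],[0.134,-0.182,-0.02,0,0,-0.578,60]])

```text
time: 0.9
tool_pos: [0.4559, 0.3108, 0.2209]
orientation: [0.383, 0.924, -0.0, -0.0]
force: [0.8, 0.7, -0.3]
grip_width: 0.0602
finger_force: 0.0
```

Request:
step_arm(plan=[[0.134,-0.182,-0.02,0,0,-0.578,60],[0.134,-0.182,-0.02,0,0,-0.578,60],[0.134,-0.182,-0.02,0,0,-0.578,60],[0.134,-0.182,-0.02,0,0,-0.578,60],[0.134,-0.182,-0.02,0,0,-0.578,60],[0.134,-0.182,-0.02,0,0,-0.578,60],[0.134,-0.182,-0.02,0,0,-0.578,60],[0.134,-0.182,-0.02,0,0,-0.578,60]])

```text
time: 1.7
tool_pos: [0.6703, 0.0198, 0.1886]
orientation: [0.56, 0.829, -0.0, -0.001]
force: [0.5, 1.6, -0.5]
grip_width: 0.0598
finger_force: 0.0
```

```bash
cat >> h.py <<'E'
from scipy.spatial.transform import Rotation as Ro
def st():
    s=telemetry.read_state();M=Ro.from_quat(s['orientation']).as_matrix()
    print('t',round(s['time'],2),'p',np.round(s['tool_pos'],4),'z',M[:,2].round(3),'yang',round(np.degrees(np.arctan2(M[1,1],M[0,1])),1),'q',np.round(s['joint_positions'],2),'w',round(s['grip_width'],4),'F',np.round(s['force'],1),'ff',np.round(s['finger_force'],1));return s,M
E
python3 -c "
from h import *
st();im=snap('wrist','w1');print(-im['R'].T@im['t'])
p=im['pixels'];hsv=cv2.cvtColor(p,cv2.COLOR_BGR2HSV);g=((hsv[...,1]<60)&(hsv[...,2]>60)).astype(np.uint8)
for c in cv2.findContours(g,cv2.RETR_EXTERNAL,cv2.CHAIN_APPROX_NONE)[0]:
    if cv2.contourArea(c)<1500: continue
    W=np.array([ray(im,u,v,.018)[:2] for u,v in c[:,0]])*1000
    r=cv2.minAreaRect(W.astype(np.float32));print(c[:,0].mean(0).round(),np.round(r[0],1),np.round(r[1],1),round(r[2],1))
"
```

```text
t 1.7 p [0.6703 0.0198 0.1886] z [-0.001  0.    -1.   ] yang 21.9 q [-0.18  0.72  0.21  1.44 -0.16  1.01  0.45] w 0.0598 F [ 0.5  1.6 -0.5] ff 0.0
[0.64248418 0.08932322 0.30977129]
[152. 408.] [ 578.5 -222.1] [82.9 45.6] 39.2
[497. 411.] [902.1 -91.5] [80.4 49. ] 7.5
[385. 382.] [ 789.6 -100.7] [33.9 87.8] 8.5
[622. 373.] [980.7 -26.3] [ 61.9 171.9] 36.3
[518. 247.] [833.1  59.3] [ 75.8 117.4] 78.5
[323. 216.] [677.5   8. ] [ 83.5 110.4] 21.9
[368.  40.] [652.  158.3] [60.3 45.7] 88.9
[327.  59.] [617.6 123.2] [247.1  86. ] 21.9
```

View pics/w1.png

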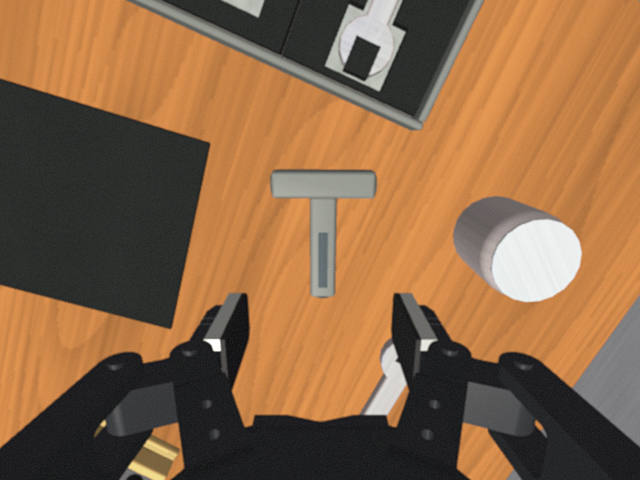

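The wrist view shows the T squarely between the fingers at (323,216), agreeing with the top view to within 2 mm. I'll go down and grip the stem near the mass centre.

Request:
step_arm(plan=[[0.01,-0.005,-0.2,0,0,0,45],[0,0,-0.2,0,0,0,45],[0,0,-0.2,0,0,0,45],[0,0,-0.13,0,0,0,45],[0,0,-0.055,0,0,0,45],[0,0,0,0,0,0,45],[0,0,0,0,0,0,0],[0,0,0,0,0,0,0]], newtons=60)

```text
time: 2.55
tool_pos: [0.6733, 0.0202, 0.0347]
orientation: [0.559, 0.829, 0.001, 0.002]
force: [1.2, -0.6, -1.4]
grip_width: 0.0199
finger_force: 58.8
```

Request:
step_arm(plan=[[0,0,0,0,0,0,0],[0,0,0,0,0,0,0],[0,0,0,0,0,0,0],[0,0,0,0,0,0,0],[0,0,0.1,0,0,0,0],[0,0,0.1,0,0,0,0],[0,0,0.1,0,0,0,0],[0,0,0.1,0,0,0,0]])

```text
time: 3.35
tool_pos: [0.671, 0.0203, 0.1127]
orientation: [0.559, 0.829, -0.0, -0.001]
force: [0.6, 0.6, -2.3]
grip_width: 0.0198
finger_force: 59.2
```

```bash
python3 -c "
from h import *
st();im=snap('wrist','w2')
"
```

```text
t 3.35 p [0.671  0.0203 0.1127] z [-0.001  0.    -1.   ] yang 22.0 q [-0.17  0.8   0.19  1.5  -0.18  0.86  0.47] w 0.0198 F [ 0.6  0.6 -2.3] ff 59.2
```

View pics/w2.png

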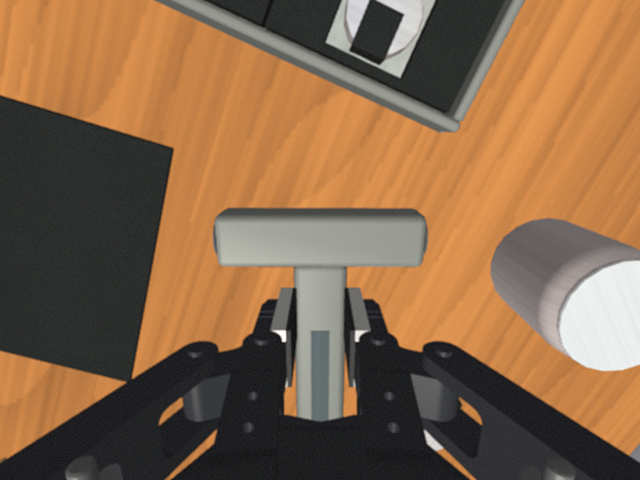

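The tool is held straight. The crossbar is level at rows 208-265 and the stem is centred at column 320. Next I'll carry it to the T cavity.

Request:
step_arm(plan=[[-0.143,0.1185,0.02,0,0,-0.578,0],[-0.143,0.1185,0.02,0,0,-0.578,0],[-0.143,0.1185,0.02,0,0,-0.578,0],[-0.143,0.1185,0.02,0,0,-0.578,0],[-0.143,0.1185,0.02,0,0,-0.578,0],[-0.143,0.1185,0.02,0,0,-0.578,0],[-0.143,0.1185,0,0,0,-0.578,0],[-0.143,0.1185,0,0,0,-0.578,0]])

```text
time: 4.2
tool_pos: [0.4415, 0.2107, 0.1361]
orientation: [0.715, 0.699, 0.0, -0.0]
force: [1.0, 1.5, -2.5]
grip_width: 0.0194
finger_force: 59.3
```

```bash
python3 -c "
from h import *
s,M=st();im=snap('wrist','w3')
cv2.imwrite('pics/w3.png',im['pixels'])
zt=s['tool_pos'][2]-.016
# expected outlines if TCP at x_t=12.9
p=np.array(s['tool_pos']);xt=-M[:,0] if M[1,0]<0 else M[:,0]; yt=np.cross([0,0,1],xt)
for a,b in[(55,42),(55,-42),(33,42),(33,-42)]:
    X=p+xt*(a-12.9)/1000+yt*b/1000;X[2]=zt;print('tool',np.round(proj(im,X)))
for ang in[88.9]:
    e=np.array([np.cos(np.radians(ang)),np.sin(np.radians(ang)),0]);f=np.cross([0,0,1],e)
    for a,b in[(58,45),(58,-45)]: print('cav',np.round(proj(im,np.array([.442,.197,.028])+e*a/1000+f*b/1000)))
"
```

```text
t 4.2 p [0.4415 0.2107 0.1361] z [-0.  0. -1.] yang -1.2 q [-0.72  0.56  0.34  2.02 -0.31  0.61 -0.19] w 0.0194 F [ 1.   1.5 -2.5] ff 59.3
tool [211. 215.]
tool [429. 215.]
tool [216. 268.]
tool [424. 268.]
cav [249. 177.]
cav [393. 177.]
```

View pics/w3.png

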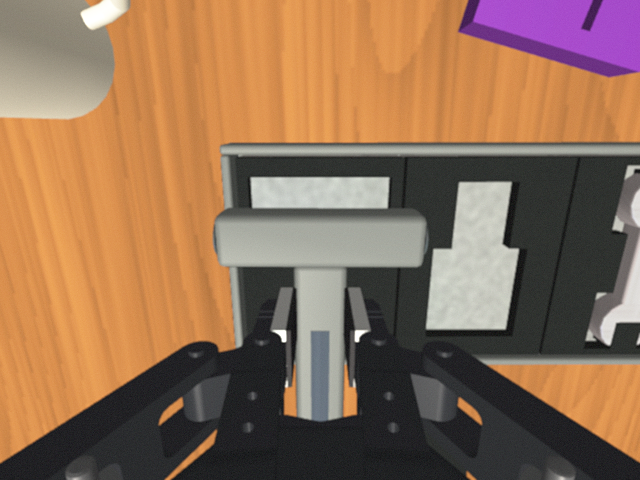

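The cavity floor at cols 251-389 (row 177) is centred on the gripper line and matches the projection. I'll lower, release and back off.

Request:
step_arm(plan=[[0,-0.004,-0.15,0,0,0,0],[0,0,-0.15,0,0,0,0],[0,0,-0.04,0,0,0,0],[0,0,-0.02,0,0,0,0],[0,0,-0.02,0,0,0,0],[0,0,-0.02,0,0,0,0],[0,0,-0.015,0,0,0,0],[0,0,0,0,0,0,0]])

```text
time: 5.05
tool_pos: [0.4431, 0.2091, 0.0534]
orientation: [0.714, 0.7, 0.0, -0.0]
force: [-0.4, -0.4, -1.8]
grip_width: 0.0199
finger_force: 59.4
```

Request:
step_arm(plan=[[0,0,0,0,0,0,40],[0,0,0,0,0,0,40],[0,0,0,0,0,0,40],[0,0,0.1,0,0,0,40],[0,0,0.15,0,0,0,40],[0,0,0.2,0,0,0,40],[0,0,0.1,0,0,0,40],[0,0,0,0,0,0,40]])

```text
time: 5.85
tool_pos: [0.4449, 0.2098, 0.1664]
orientation: [0.714, 0.7, 0.004, 0.001]
force: [0.9, -0.6, 0.7]
grip_width: 0.0399
finger_force: 0.0
```

```bash
python3 -c "
from h import *
s,M=st();im=snap('wrist','w4')
p=im['pixels'];hsv=cv2.cvtColor(p,cv2.COLOR_BGR2HSV);g=((hsv[...,1]<60)&(hsv[...,2]>60)).astype(np.uint8)
g[300:]=0
cv2.imwrite('pics/c4.png',cv2.resize(p[100:360,150:550],None,fx=1.9,fy=1.9))
"
```

```text
t 5.85 p [0.4449 0.2098 0.1664] z [ 0.007  0.004 -1.   ] yang -1.1 q [-0.74  0.51  0.38  1.99 -0.29  0.68 -0.2 ] w 0.0399 F [ 0.9 -0.6  0.7] ff 0.0
```

View pics/c4.png

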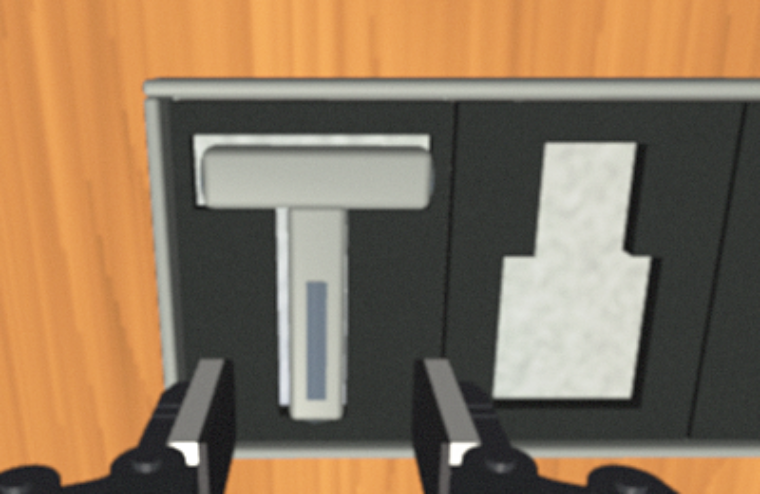

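The crop shows the T at crop px (318,180-415), with gaps on its left and far sides. I'll check its height and pose numerically.

```bash
python3 -c "
from h import *
im=load('w4');f=lambda x,y:(150+x/1.9,100+y/1.9)
for z in(.032,.036,.041,.046):
    P=[ray(im,*f(*q),z)*1000 for q in[(318,147),(316,417),(203,180),(432,180)]]
    print(z,'len',np.linalg.norm(P[0]-P[1]).round(1),'bar',np.linalg.norm(P[2]-P[3]).round(1),'ctr',((P[0]+P[1])/2).round(1),((P[2]+P[3])/2).round(1))
for n,q in dict(farL=(195,135),farR=(429,135)).items(): print(n,(ray(im,*f(*q),.018)*1000).round(1))
p=im['pixels']
# intensity profiles down the stem and across the crossbar
g=cv2.cvtColor(p,cv2.COLOR_BGR2GRAY)
print(g[165:200,310]);print(g[300:330,316]);print(g[195,250:265],g[195,372:385])
"
```

```text
0.032 len 110.9 bar 85.1 ctr [443.1 195.4  32. ] [444.3 238.6  32. ]
0.036 len 109.1 bar 83.7 ctr [443.2 196.8  36. ] [444.3 239.3  36. ]
0.041 len 107.0 bar 82.1 ctr [443.2 198.5  41. ] [444.4 240.2  41. ]
0.046 len 104.8 bar 80.4 ctr [443.3 200.3  46. ] [444.4 241.1  46. ]
farL [397.5 254.5  18. ]
farR [487.5 252.7  18. ]
[ 56  53  52  47  49 101 177 221 224 223 204 151  96  86 113 129 149 163
 173 181 176 177 181 183 181 180 178 181 185 183 184 185 186 187 184]
[126 129 125 126 127 128 127 128 126 130 164 197 204 207 207 208 208 206
 206 187 144  95  76  59  52  54  51  51  52  52]
[ 47  29  74 164 202 176 123 126 158 176 187 189 188 191 189] [184 176 160 139 117  95  80  53  55  55  54  54  58]
```

The visible lengths match z = 0.036, so the tool is fully bedded. Next is the rack.

Request:
step_arm(plan=[[0.023,-0.103,0.008,0,0,-0.825,50],[0.023,-0.103,0.008,0,0,-0.825,50],[0.023,-0.103,0.008,0,0,-0.825,50],[0.023,-0.103,0.008,0,0,-0.825,50],[0.023,-0.103,0.008,0,0,-0.825,50],[0.023,-0.103,0.008,0,0,-0.825,50],[0.023,-0.103,0.008,0,0,-0.825,50],[0.023,-0.103,0.008,0,0,-0.825,50]])

```text
time: 6.7
tool_pos: [0.4799, 0.042, 0.1762]
orientation: [0.885, 0.465, -0.0, 0.0]
force: [0.5, 0.1, 0.1]
grip_width: 0.0501
finger_force: 0.0
```

Request:
step_arm(plan=[[0.023,-0.103,0.008,0,0,-0.825,50],[0.023,-0.103,0.008,0,0,-0.825,50],[0.023,-0.103,0.008,0,0,-0.825,50],[0.023,-0.103,0.008,0,0,-0.825,50],[0.023,-0.103,0.008,0,0,-0.825,50],[0.023,-0.103,0.008,0,0,-0.825,50],[0.023,-0.103,0.008,0,0,-0.825,50],[0.023,-0.103,0.008,0,0,-0.825,50]])

```text
time: 7.5
tool_pos: [0.5163, -0.1228, 0.1889]
orientation: [0.981, 0.195, -0.0, -0.0]
force: [0.8, 0.1, -0.2]
grip_width: 0.0502
finger_force: 0.0
```

Request:
step_arm(plan=[[0.023,-0.103,0.008,0,0,-0.825,50],[0.023,-0.103,0.008,0,0,-0.825,50],[0.023,-0.103,0.008,0,0,-0.825,50],[0.023,-0.103,0.008,0,0,-0.825,50],[0.023,-0.103,0.008,0,0,-0.825,50],[0.023,-0.103,0.008,0,0,-0.825,50],[0.023,-0.103,0.008,0,0,-0.825,50],[0.023,-0.103,0.008,0,0,-0.825,50]])

```text
time: 8.3
tool_pos: [0.5527, -0.2874, 0.2016]
orientation: [0.996, -0.091, -0.0, -0.0]
force: [0.5, 0.2, -1.1]
grip_width: 0.0501
finger_force: 0.0
```

```bash
python3 -c "
from h import *
s,M=st();im=snap('wrist','w5');print(-im['R'].T@im['t'])
"
```

```text
t 8.3 p [ 0.5527 -0.2874  0.2016] z [-0.  0. -1.] yang -100.5 q [-0.01  0.75  0.83  1.59 -0.61  1.08 -0.77] w 0.0501 F [ 0.5  0.2 -1.1] ff 0.0
[ 0.62616547 -0.30091802  0.32267235]
```

View pics/w5.png

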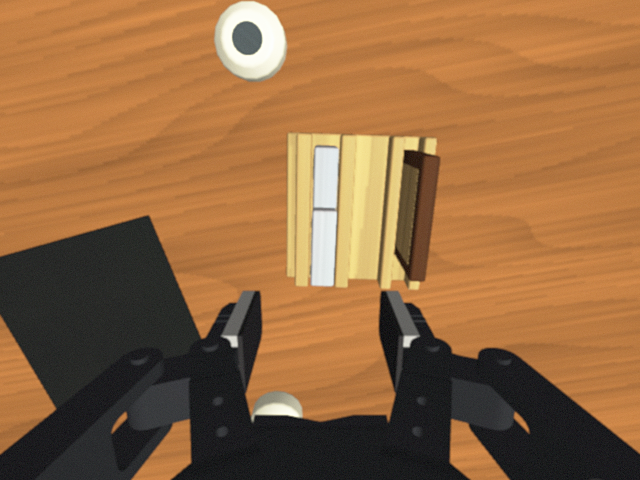

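The plate is the white bar at col ~325. Its nose covers rows 147-208 (away from the robot) and its body rows 209-286 (nearer). The plaque is the brown piece at col 425.

```bash
python3 -c "
from h import *
im=load('w5')
for q,z in[((312.5,286),.064),((335.5,286),.064),((313.5,210),.064),((337,210),.064),((314,207),.052),((338,207),.052),((315,147),.052),((338,147),.052),((289,134),.028),((288,277),.028)]: print(q,(ray(im,*q,z)*1000).round(1))
"
```

```text
(312.5, 286) [ 511.2 -274.    64. ]
(335.5, 286) [ 507.9 -291.4   64. ]
(313.5, 210) [ 569.9 -285.9   64. ]
(337, 210) [ 566.8 -302.6   64. ]
(314, 207) [ 569.5 -286.    52. ]
(338, 207) [ 566.2 -303.8   52. ]
(315, 147) [ 612.6 -294.9   52. ]
(338, 147) [ 609.6 -311.2   52. ]
(289, 134) [ 624.6 -276.4   28. ]
(288, 277) [ 507.4 -250.8   28. ]
```

Request:
step_arm(plan=[[-0.01,-0.018,-0.2,0,0,-0.2,40],[0,0,-0.2,0,0,0,40],[0,0,-0.17,0,0,0,40],[0,0,-0.1,0,0,0,40],[0,0,0,0,0,0,40],[0,0,0,0,0,0,0],[0,0,0,0,0,0,0],[0,0,0,0,0,0,0]], newtons=60)

```text
time: 9.15
tool_pos: [0.5518, -0.2899, 0.0693]
orientation: [0.995, -0.097, 0.001, 0.001]
force: [-1.2, -1.9, 0.4]
grip_width: 0.0165
finger_force: 61.3
```

Request:
step_arm(plan=[[0,0,0,0,0,0,0],[0,0,0.05,0,0,0,0],[0,0,0.1,0,0,0,0],[0,0,0.15,0,0,0,0],[0,0,0.2,0,0,0,0],[0,0,0.1,0,0,0,0],[0,0,0,0,0,0,0],[0,0,0,0,0,0,0]])

```text
time: 9.95
tool_pos: [0.5511, -0.288, 0.1873]
orientation: [0.995, -0.097, -0.0, -0.001]
force: [-0.2, -0.0, -2.3]
grip_width: 0.0161
finger_force: 60.9
```

```bash
python3 -c "
from h import *
s,M=st();im=snap('wrist','w6')
cv2.imwrite('pics/c6.png',im['pixels'][120:480,120:520])
"
```

```text
t 9.95 p [ 0.5511 -0.288   0.1873] z [-0.     0.002 -1.   ] yang -101.1 q [-0.    0.77  0.82  1.61 -0.62  1.05 -0.77] w 0.0161 F [-0.2 -0.  -2.3] ff 60.9
```

View pics/c6.png

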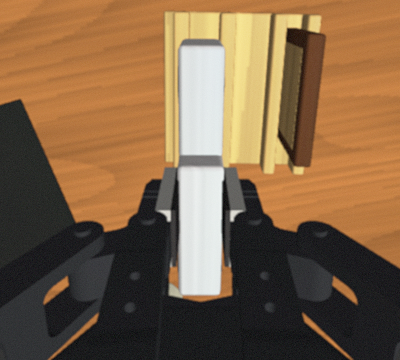

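The plate is firmly held (F = -2.3 N, about 250 g), with nose up-image and body between the pads. Before tilting it, I'll fit the kinematics from the logged states to choose a reachable tilt direction.

```bash
cat > kin.py <<'E'
import numpy as np, itertools
from scipy.optimize import least_squares
from scipy.spatial.transform import Rotation as Ro
D=[([-1.218,.615,-.013,1.423,.008,1.103,-.04],[.241,.604,.253],68.2),([-.18,.72,.21,1.44,-.16,1.01,.45],[.6703,.0198,.1886],21.9),
([-.17,.8,.19,1.5,-.18,.86,.47],[.671,.0203,.1127],22.),([-.72,.56,.34,2.02,-.31,.61,-.19],[.4415,.2107,.1361],-1.2),
([-.01,.75,.83,1.59,-.61,1.08,-.77],[.5527,-.2874,.2016],-100.5)]
def fk(q,d,s):
    R=Ro.identity();p=np.zeros(3)
    for i,(ax,qq) in enumerate(zip('zyzyzyz',q)):
        R=R*Ro.from_euler(ax,s[i]*qq)
        if ax=='z' : pass
        else: pass
        if i in(0,2,4,6): p=p+R.apply([0,0,d[i//2]])
    # x offsets after j3 / j5 ignored
    return p,R
def fit():
    best=None
    for s in itertools.product([1,-1],repeat=4):
        S=[s[0],1,s[1],1,s[2],1,s[3]]
        f=lambda d:np.concatenate([np.r_[fk(q,d,S)[0]-p, .05*(fk(q,d,S)[1].as_matrix()[:,2]-[0,0,-1])] for q,p,a in D])
        r=least_squares(f,[.3,.4,.4,.3])
        if best is None or r.cost<best[0]: best=(r.cost,r.x,S,np.abs(r.fun).max())
    return best
if __name__=='__main__':
    b=fit();print(b)
    for q,p,a in D: 
        P,R=fk(q,b[1],b[2]);M=R.as_matrix();print((P-p).round(3),M[:,2].round(2),np.degrees(np.arctan2(M[1,1],M[0,1])).round(1),a)
E
python3 kin.py
```

```text
(np.float64(0.0007346952874126498), array([0.7070541 , 0.51567878, 0.40371386, 0.68791367]), [-1, 1, -1, 1, -1, 1, -1], np.float64(0.018619766975202012))
[-0.019  0.016  0.006] [-0.  0. -1.] 158.3 68.2
[-0.005  0.016 -0.   ] [-0.01 -0.   -1.  ] 112.0 21.9
[-0.003  0.018  0.002] [-0.  0. -1.] 112.3 22.0
[-0.006  0.008 -0.011] [ 0. -0. -1.] 89.0 -1.2
[-0.004 -0.003  0.004] [-0.  0. -1.] -10.5 -100.5
```

Request:
step_arm(plan=[[-0.021,0.05,0.002,0,0,0.817,0],[-0.021,0.05,0.002,0,0,0.817,0],[-0.021,0.05,0.002,0,0,0.817,0],[-0.021,0.05,0.002,0,0,0.817,0],[-0.021,0.05,0.002,0,0,0.817,0],[-0.021,0.05,0.002,0,0,0.817,0],[-0.021,0.05,0.002,0,0,0.817,0],[-0.021,0.05,0.002,0,0,0.817,0]])

```text
time: 10.8
tool_pos: [0.5165, -0.2075, 0.1889]
orientation: [0.982, 0.189, -0.002, -0.001]
force: [-0.2, 0.1, -2.5]
grip_width: 0.0163
finger_force: 61.0
```

Request:
step_arm(plan=[[-0.021,0.05,0.002,0,0,0.817,0],[-0.021,0.05,0.002,0,0,0.817,0],[-0.021,0.05,0.002,0,0,0.817,0],[-0.021,0.05,0.002,0,0,0.817,0],[-0.021,0.05,0.002,0,0,0.817,0],[-0.021,0.05,0.002,0,0,0.817,0],[-0.021,0.05,0.002,0,0,0.817,0],[-0.021,0.05,0.002,0,0,0.817,0]])

```text
time: 11.6
tool_pos: [0.4828, -0.1279, 0.1924]
orientation: [0.889, 0.457, -0.002, -0.001]
force: [0.3, -0.5, -1.3]
grip_width: 0.0165
finger_force: 61.0
```

Request:
step_arm(plan=[[-0.021,0.05,0.002,0,0,0.817,0],[-0.021,0.05,0.002,0,0,0.817,0],[-0.021,0.05,0.002,0,0,0.817,0],[-0.021,0.05,0.002,0,0,0.817,0],[-0.021,0.05,0.002,0,0,0.817,0],[-0.021,0.05,0.002,0,0,0.817,0],[-0.021,0.05,0.002,0,0,0.817,0],[-0.021,0.05,0.002,0,0,0.817,0]])

```text
time: 12.4
tool_pos: [0.4491, -0.0482, 0.1958]
orientation: [0.725, 0.689, -0.001, -0.002]
force: [-0.5, 0.1, -2.1]
grip_width: 0.0165
finger_force: 61.0
```

Request:
step_arm(plan=[[0,0,0,0,-1,0,0],[0,0,0,0,-1,0,0],[0,0,0,0,-1,0,0],[0,0,0,0,-1,0,0],[0,0,0,0,-1,0,0],[0,0,0,0,-1,0,0],[0,0,0,0,0,0,0],[0,0,0,0,0,0,0]])

```text
time: 13.2
tool_pos: [0.4528, -0.0482, 0.2031]
orientation: [0.706, 0.67, 0.17, 0.156]
force: [0.6, -0.1, -2.2]
grip_width: 0.0165
finger_force: 61.0
```

```bash
python3 -c "
from h import *
st()"
```

```text
t 13.2 p [ 0.4528 -0.0482  0.2031] z [ 0.448  0.007 -0.894] yang -3.5 q [ 0.12  0.28 -0.04  2.37 -0.76  0.05  0.78] w 0.0165 F [ 0.6 -0.1 -2.2] ff 61.0
```

Tilting outward runs into the j4 and j6 limits. I'll tilt inward (pointing back towards the robot) instead.

Request:
step_arm(plan=[[0.02,0,0.01,0,1,0,0],[0.02,0,0.01,0,1,0,0],[0.02,0,0.01,0,1,0,0],[0.02,0,0.01,0,1,0,0],[0.02,0,0,0,1,0,0],[0.02,0,0,0,1,0,0],[0.02,0,0,0,1,0,0],[0.02,0,0,0,1,0,0]])

```text
time: 14.0
tool_pos: [0.4841, -0.0474, 0.2076]
orientation: [0.723, 0.685, -0.065, -0.066]
force: [0.2, -0.3, -2.1]
grip_width: 0.0164
finger_force: 60.9
```

Request:
step_arm(plan=[[0.02,0,0,0,1,0,0],[0.02,0,0,0,1,0,0],[0.02,0,0,0,1,0,0],[0.02,0,0,0,1,0,0],[0.0,0,0,0,1,0,0],[0.0,0,0,0,1,0,0],[0,0,0,0,0,0,0],[0,0,0,0,0,0,0]])

```text
time: 14.8
tool_pos: [0.4999, -0.0473, 0.2069]
orientation: [0.683, 0.644, -0.248, -0.24]
force: [0.8, -0.1, -2.8]
grip_width: 0.0164
finger_force: 61.0
```

```bash
python3 -c "
from h import *
s,M=st();print(M.round(3))"
```

```text
t 14.8 p [ 0.4999 -0.0473  0.2069] z [-0.647  0.008 -0.762] yang -4.2 q [-0.27  0.85  0.6   1.45 -0.25  1.66  0.33] w 0.0164 F [ 0.8 -0.1 -2.8] ff 61.0
[[ 0.048  0.761 -0.647]
 [ 0.998 -0.056  0.008]
 [-0.03  -0.646 -0.762]]
```

Request:
step_arm(plan=[[0,-0.02,-0.08,0,1,0,0],[0,-0.02,-0.12,0,1,0,0],[0,-0.02,-0.15,0,1,0,0],[0,-0.015,-0.15,0,0.35,0,0],[0,0,-0.15,0,0,0,0],[0,0,-0.1,0,0,0,0],[0,0,0,0,0,0,0],[0,0,0,0,0,0,0]])

```text
time: 15.6
tool_pos: [0.5001, -0.0626, 0.059]
orientation: [0.64, 0.602, -0.343, -0.331]
force: [-0.0, -1.1, -1.6]
grip_width: 0.0162
finger_force: 61.0
```

```bash
python3 -c "
from h import *
s,M=st();print(M.round(3))"
```

```text
t 15.6 p [ 0.5001 -0.0626  0.059 ] z [-0.839  0.011 -0.545] yang -5.8 q [-0.19  1.19  0.54  1.31 -0.25  1.74  0.34] w 0.0162 F [-0.  -1.1 -1.6] ff 61.0
[[ 0.039  0.543 -0.839]
 [ 0.998 -0.055  0.011]
 [-0.04  -0.838 -0.545]]
```

Request:
step_arm(plan=[[0,0,-0.03,0,0,0,0],[0,0,-0.025,0,0,0,0],[0,0,-0.01,0,0,0,0],[0,0,-0.005,0,0,0,0],[0,0,-0.005,0,0,0,0],[0,0,0,0,0,0,0],[0,0,0,0,0,0,0],[0,0,0,0,0,0,0]])

```text
time: 16.4
tool_pos: [0.4998, -0.0624, 0.0435]
orientation: [0.64, 0.602, -0.343, -0.333]
force: [2.6, 0.8, 4.4]
grip_width: 0.0165
finger_force: 61.8
```

Contact is felt (about 6 N upward). I'll open slightly, then withdraw horizontally so the plate lowers off the finger.

Request:
step_arm(plan=[[0,0,0,0,0,0,22],[0,0,0,0,0,0,27],[0,0,0,0,0,0,27],[0.03,0,0,0,0,0,27],[0.05,0,0,0,0,0,27],[0.06,0,0,0,0,0,27],[0.08,0,0,0,0,0,27],[0.1,0,0,0,0,0,27]])

```text
time: 17.2
tool_pos: [0.564, -0.0623, 0.0428]
orientation: [0.64, 0.602, -0.343, -0.333]
force: [0.1, -0.3, -0.9]
grip_width: 0.0269
finger_force: 0.0
```

```bash
python3 -c "
from h import *
s,M=st();im=snap('wrist','w7');sc=snap('scene','s7')
c=-im['R'].T@im['t'];print(c)
for n,i,b in(('wrist',im,None),('scene',sc,(215,195,345,290))):
    p=i['pixels'];hsv=cv2.cvtColor(p,cv2.COLOR_BGR2HSV);g=((hsv[...,1]<60)&(hsv[...,2]>130)).astype(np.uint8)
    if b: k=np.zeros_like(g);k[b[1]:b[3],b[0]:b[2]]=g[b[1]:b[3],b[0]:b[2]];g=k
    for q in cv2.findContours(g,cv2.RETR_EXTERNAL,cv2.CHAIN_APPROX_NONE)[0]:
        if cv2.contourArea(q)<150: continue
        a=cv2.approxPolyDP(q,3,True)[:,0];print(n,cv2.contourArea(q),a.tolist(),[ (ray(i,*u,.021)[:2]*1000).round().tolist() for u in a])
"
```

```text
t 17.2 p [ 0.564  -0.0623  0.0428] z [-0.84   0.013 -0.542] yang -5.8 q [-0.15  1.29  0.53  1.04 -0.28  1.89  0.29] w 0.0269 F [ 0.1 -0.3 -0.9] ff 0.0
[0.66826844 0.01100075 0.1058697 ]
wrist 210.0 [[190, 445], [165, 471], [194, 457]] [[-107.0, -691.0], [-2318.0, -2835.0], [-76.0, -699.0]]
wrist 170.0 [[169, 400], [156, 409], [149, 425], [169, 408]] [[-427.0, -780.0], [-1440.0, -1537.0], [-5178.0, -4524.0], [-489.0, -855.0]]
wrist 534.0 [[358, 289], [369, 342], [380, 329], [368, 289]] [[559.0, -52.0], [565.0, -74.0], [572.0, -64.0], [565.0, -50.0]]
wrist 9669.5 [[257, 157], [261, 225], [254, 228], [261, 299], [269, 300], [260, 330], [274, 341], [273, 325], [282, 290], [269, 286], [268, 268], [274, 265], [288, 289], [289, 321], [296, 326], [294, 331], [289, 325], [289, 334], [305, 345], [326, 336], [323, 245], [310, 233], [307, 161], [286, 156]] [[469.0, -1.0], [464.0, -42.0], [452.0, -47.0], [451.0, -97.0], [465.0, -93.0], [442.0, -125.0], [466.0, -122.0], [467.0, -110.0], [486.0, -78.0], [467.0, -82.0], [469.0, -69.0], [478.0, -65.0], [494.0, -75.0], [492.0, -96.0], [500.0, -96.0], 
[... 177 characters left out ...]
[0, 14], [33, 19], [54, 110], [103, 107], [108, 111], [123, 179], [121, 189], [0, 200], [0, 460], [85, 404], [85, 364], [114, 355], [121, 380], [171, 346], [141, 188], [128, 187], [122, 139], [111, 111], [125, 105]] [[-90.0, 235.0], [1888.0, -323.0], [1795.0, -271.0], [4116.0, -837.0], [3829.0, -221.0], [-621.0, 112.0], [-477.0, 91.0], [-446.0, -84.0], [-588.0, -125.0], [1206.0, 66.0], [953.0, 210.0], [1414.0, 486.0], [1593.0, 500.0], [3786.0, 1660.0], [4016.0, 2041.0], [-104.0, -419.0], [-95.0, -74.0], [-351.0, -96.0], [-263.0, 17.0], [-391.0, 84.0], [-94.0, 73.0]]
scene 335.0 [[277, 224], [253, 228], [256, 246], [273, 242]] [[459.0, -46.0], [458.0, -103.0], [519.0, -106.0], [516.0, -67.0]]
```

The plate lies flat on the mat: its top face covers x 451-507 and y -103 to 0, and there's no load on the hand. I'll back away, bring the tool upright and hover over the body.

Request:
step_arm(plan=[[0.05,0,0.1,0,0,0,40],[0,0,0.15,0,-0.5,0,55],[0,0,0.15,0,-1,0,70],[-0.03,0,0.15,0,-1,0,70],[-0.06,0,0.1,0,-1,0,70],[-0.08,0,0.05,0,-1,0,70],[-0.08,0,0,0,-1,0,70],[-0.08,0,0,0,-1,0,70]])

```text
time: 18.1
tool_pos: [0.5064, -0.0624, 0.1834]
orientation: [0.711, 0.671, -0.149, -0.15]
force: [0.8, -0.2, 0.4]
grip_width: 0.0699
finger_force: 0.0
```

Request:
step_arm(plan=[[-0.08,0,0,0,-1,0,70],[-0.05,0,0,0,-1,0,70],[-0.02,0.01,0,0,-1,0,70],[0,0.01,0,0,-1,0,70],[0,0,0,0,-0.9,0,70],[0,0,0,0,0,0,70],[0,0,0,0,0,0,70],[0,0,0,0,0,0,70]])

```text
time: 18.9
tool_pos: [0.4783, -0.0583, 0.1826]
orientation: [0.726, 0.688, 0.003, -0.005]
force: [-0.0, 0.4, 0.4]
grip_width: 0.07
finger_force: 0.0
```

```bash
cat > pl.py <<'E'
from h import *
import sys
s,M=st();print(M.round(3).tolist());im=snap('wrist',sys.argv[1]);z=float(sys.argv[2]);print(-im['R'].T@im['t'])
p=im['pixels'];hsv=cv2.cvtColor(p,cv2.COLOR_BGR2HSV);g=((hsv[...,1]<60)&(hsv[...,2]>140)).astype(np.uint8)
for q in cv2.findContours(g,cv2.RETR_EXTERNAL,cv2.CHAIN_APPROX_NONE)[0]:
    if cv2.contourArea(q)<2500: continue
    a=cv2.approxPolyDP(q,4,True)[:,0];W=np.array([ray(im,*u,z)[:2]*1000 for u in q[:,0]]);r=cv2.minAreaRect(W.astype(np.float32))
    print('rect',np.round(r[0],1),np.round(r[1],1),round(r[2],1));print([(u.tolist(),(ray(im,*u,z)[:2]*1000).round().tolist()) for u in a])
E
python3 pl.py w8 .021
```

```text
t 18.9 p [ 0.4783 -0.0583  0.1826] z [-0.002  0.012 -1.   ] yang -3.1 q [-0.32  0.51  0.58  1.99 -0.42  0.76  0.47] w 0.07 F [-0.   0.4  0.4] ff 0.0
[[0.054, 0.999, -0.002], [0.998, -0.054, 0.012], [0.012, -0.003, -1.0]]
[0.48243306 0.01500138 0.30460428]
rect [479.8 -53.7] [104.3  55.7] 88.9
[([339, 153], [495.0, -2.0]), ([300, 156], [466.0, -3.0]), ([302, 208], [464.0, -43.0]), ([287, 214], [452.0, -47.0]), ([292, 281], [452.0, -105.0]), ([357, 279], [506.0, -106.0]), ([357, 211], [508.0, -48.0]), ([342, 206], [496.0, -43.0])]
```

The plate is flat and confirmed: centre (479.8, -53.7), 104.3 x 55.7 at z = 0.021, yaw 88.9°. Now I'll grip its sides.

Request:
step_arm(plan=[[0.006,-0.017,-0.15,-0.14,0,0.4,72],[0,0,-0.2,0,0,0,72],[0,0,-0.2,0,0,0,72],[0,0,-0.12,0,0,0,72],[0,0,-0.07,0,0,0,72],[0,0,-0.013,0,0,0,72],[0,0,0,0,0,0,72],[0,0,0,0,0,0,45]], newtons=60)

```text
time: 19.75
tool_pos: [0.4796, -0.062, 0.0326]
orientation: [0.714, 0.7, -0.0, -0.0]
force: [0.7, -0.6, -0.2]
grip_width: 0.0591
finger_force: 0.0
```

Request:
step_arm(plan=[[0,0,0,0,0,0,40],[0,0,0,0,0,0,40],[0,0,0,0,0,0,40],[0,0,0.05,0,0,0,40],[0,0,0.1,0,0,0,40],[0,0,0.15,0,0,0,40],[0,0,0.15,0,0,0,40],[0,0,0,0,0,0,40]])

```text
time: 20.55
tool_pos: [0.4809, -0.0622, 0.1256]
orientation: [0.714, 0.7, 0.002, 0.002]
force: [1.0, -0.1, -2.6]
grip_width: 0.0537
finger_force: 64.0
```

```bash
python3 pl.py w9 .109
```

```text
t 20.55 p [ 0.4809 -0.0622  0.1256] z [ 0.006 -0.001 -1.   ] yang -1.1 q [-0.26  0.6   0.51  2.05 -0.5   0.61  0.58] w 0.0537 F [ 1.  -0.1 -2.6] ff 64.0
[[0.019, 1.0, 0.006], [1.0, -0.019, -0.001], [-0.001, 0.006, -1.0]]
[0.4815239  0.01280024 0.24663693]
rect [481.1 -56. ] [106.6  57.2] 88.9
[([280, 169], [467.0, -2.0]), ([280, 279], [465.0, -47.0]), ([251, 283], [453.0, -48.0]), ([258, 401], [452.0, -107.0]), ([379, 404], [507.0, -110.0]), ([389, 284], [510.0, -50.0]), ([359, 279], [497.0, -47.0]), ([363, 173], [498.0, -5.0])]
```

Held level and square. I'll stop short of the cavity to measure it from close by.

Request:
step_arm(plan=[[0.065,0.13,0.02,0,0,0,40],[0.065,0.17,0.02,0,0,0,40],[0.065,0.17,0.02,0,0,0,40],[0.065,0.17,0.02,0,0,0,40],[0.065,0.15,0,0,0,0,40],[0.003,0.05,0,0,0,0,40],[0,0,0,0,0,0,40],[0,0,0,0,0,0,40]])

```text
time: 21.4
tool_pos: [0.5431, 0.1046, 0.1372]
orientation: [0.714, 0.7, -0.002, -0.001]
force: [-0.1, 0.4, -2.6]
grip_width: 0.0536
finger_force: 64.0
```

```bash
python3 pl.py w10 .018; python3 -c "
from h import *
im=load('w10');g=cv2.cvtColor(im['pixels'],cv2.COLOR_BGR2GRAY)
e=lambda a:[int(i) for i in np.where(np.abs(np.diff(a.astype(int)))>25)[0]]
for r in(100,120,140,160): print(r,e(g[r,200:450]))
for c in(300,320,340): print(c,e(g[20:180,c]))
for q in[(.546,.2524,.018),(.546,.2524,.028),(.5277,.23,.018),(.5657,.23,.018),(.5467,.1524,.018)]: print(q,np.round(proj(im,q)))"
```

```text
t 21.4 p [0.5431 0.1046 0.1372] z [-0.004 -0.002 -1.   ] yang -1.2 q [-0.58  0.67  0.57  1.85 -0.5   0.77  0.23] w 0.0536 F [-0.1  0.4 -2.6] ff 64.0
[[0.021, 1.0, -0.004], [1.0, -0.021, -0.002], [-0.002, -0.004, -1.0]]
[0.54513515 0.1796366  0.25820438]
rect [434.  185.4] [93.2 19.7] 88.6
[([119, 36], [427.0, 232.0]), ([139, 191], [423.0, 140.0]), ([165, 193], [440.0, 139.0]), ([149, 40], [444.0, 230.0])]
rect [660.1 186.6] [117.9  39.8] 88.8
[([556, 0], [680.0, 245.0]), ([541, 0], [672.0, 245.0]), ([538, 17], [671.0, 237.0]), ([505, 17], [652.0, 237.0]), ([506, 0], [652.0, 246.0]), ([489, 1], [642.0, 245.0]), ([488, 30], [643.0, 231.0]), ([496, 47], [649.0, 222.0]), ([502, 48], [653.0, 221.0]), ([490, 141], [652.0, 168.0]), ([468, 171], [640.0, 149.0]), ([469, 188], [642.0, 138.0]), ([478, 198], [648.0, 131.0]), ([485, 168], [651.0, 151.0]), ([515, 169], [670.0, 150.0]), ([511, 203], [670.0, 127.0]), ([528, 176], [679.0, 145.0]), ([526, 136], [674.0, 170.0]), ([516, 134], [668.0, 172.0]), ([527, 59], [668.0, 215.0]), ([539, 57], [675.0, 216.0])]
rect [554.7 104.1] [269.8 256. ] 38.9
[... 362 characters left out ...]
5], [571.0, 114.0]), ([582, 221], [720.0, 114.0]), ([363, 221], [572.0, 117.0]), ([362, 189], [571.0, 139.0]), ([370, 188], [576.0, 139.0]), ([375, 82], [578.0, 204.0]), ([355, 79], [566.0, 206.0]), ([357, 0], [567.0, 248.0])]
rect [435.3 241.9] [16.9 86.1] 88.8
[([54, 1], [393.0, 251.0]), ([62, 32], [394.0, 235.0]), ([205, 31], [478.0, 234.0]), ([202, 0], [478.0, 249.0])]
100 [72, 73, 173, 174, 175]
120 [72, 73, 74, 172, 173, 174]
140 [73, 74, 75, 171, 172, 173]
160 [74, 75, 76, 171, 172]
300 []
320 [144]
340 [143, 144]
(0.546, 0.2524, 0.018) [321.  -9.]
(0.546, 0.2524, 0.028) [321. -15.]
(0.5277, 0.23, 0.018) [290.  36.]
(0.5657, 0.23, 0.018) [355.  34.]
(0.5467, 0.1524, 0.018) [325. 169.]
```

Request:
step_arm(plan=[[0.009,0.1,0,0,0,0,40],[0.009,0.15,0,0,0,0,40],[0,0.12,-0.05,0,0,0,40],[0,0.039,-0.05,0,0,0,40],[0,0,-0.05,0,0,0,40],[0,0,0,0,0,0,40],[0,0,0,0,0,0,40],[0,0,0,0,0,0,40]])

```text
time: 22.25
tool_pos: [0.5486, 0.1861, 0.1086]
orientation: [0.715, 0.699, -0.0, -0.0]
force: [-0.1, 0.7, -1.3]
grip_width: 0.0536
finger_force: 64.0
```

```bash
python3 -c "
from h import *
st();im=snap('wrist','w11');st()
g=cv2.cvtColor(im['pixels'],cv2.COLOR_BGR2GRAY)
e=lambda a:[(int(i),int(a[i]),int(a[i+1])) for i in np.where(np.abs(np.diff(a.astype(int)))>22)[0]]
for r in(90,120,200,250,330): print(r,e(g[r,200:450]))
for c in(300,320,340): print(c,e(g[20:300,c]))
s=telemetry.read_state();p=np.array(s['tool_pos'])
for n,q in dict(noseend=p+[.0,.0603,-.0116],noseL=p+[-.016,.05,-.0116],noseR=p+[.016,.05,-.0116]).items(): print(n,np.round(proj(im,q)))"
```

```text
t 22.25 p [0.5486 0.1861 0.1086] z [-0.001 -0.001 -1.   ] yang -1.3 q [-0.7   0.74  0.55  1.8  -0.54  0.76  0.11] w 0.0536 F [-0.1  0.7 -1.3] ff 64.0
t 22.3 p [0.5486 0.1866 0.1086] z [-0.001 -0.    -1.   ] yang -1.2 q [-0.7   0.74  0.55  1.8  -0.54  0.76  0.11] w 0.0537 F [-0.3  0.  -1.2] ff 64.0
90 []
120 []
200 [(75, 36, 65), (76, 65, 131), (77, 131, 195), (78, 195, 228), (98, 235, 172), (99, 172, 83), (100, 83, 38), (139, 53, 122), (140, 122, 207), (141, 207, 241), (160, 224, 201), (161, 201, 156), (162, 156, 79), (163, 79, 41)]
250 [(64, 20, 65), (65, 65, 143), (66, 143, 187), (79, 175, 204), (159, 209, 180), (167, 170, 117), (168, 117, 50), (169, 50, 24)]
330 [(16, 33, 61), (17, 61, 92), (32, 99, 76), (33, 76, 38), (53, 20, 83), (54, 83, 188), (55, 188, 241), (98, 236, 191), (99, 191, 136), (100, 136, 107), (139, 111, 140), (140, 140, 192), (141, 192, 236), (184, 236, 183), (185, 183, 83), (186, 83, 18), (206, 32, 71), (207, 71, 96), (222, 91, 63), (223, 63, 35)]
300 [(95, 129, 152), (97, 141, 103), (98, 103, 54), (125, 39, 62), (126, 62, 118), (127, 118, 168), (143, 182, 158), (144, 158, 123), (148, 131, 157), (177, 231, 184), (178, 184, 130), (179, 130, 83), (180, 83, 53), (202, 54, 84), (203, 84, 130), (204, 130, 181), (205, 181, 218)]
320 [(95, 126, 153), (97, 144, 104), (98, 104, 56), (125, 40, 63), (126, 63, 118), (127, 118, 168), (143, 181, 157), (144, 157, 120), (148, 127, 151), (167, 243, 198), (168, 198, 96), (169, 96, 35), (214, 61, 140), (215, 140, 218), (216, 218, 241)]
340 [(94, 105, 129), (97, 146, 103), (98, 103, 53), (126, 62, 119), (127, 119, 171), (143, 183, 156), (144, 156, 126), (148, 128, 151), (149, 151, 179), (177, 238, 214), (178, 214, 173), (179, 173, 122), (180, 122, 83), (181, 83, 55), (202, 63, 101), (203, 101, 145), (204, 145, 197), (205, 197, 233)]
noseend [316. 167.]
noseL [273. 196.]
noseR [361. 194.]
```

```bash
python3 -c "
from h import *
im=load('w11');print(-im['R'].T@im['t'])
for q,z in [((265.3,250),.018),((367.7,250),.018),((320,146.5),.018),((320,117.5),.03),((279,250),.097),((359.5,250),.097),((320,165),.097),((320,168),.09)]: print(q,z,(ray(im,*q,z)*1000).round(1))"
```

```text
[0.55027073 0.26103869 0.22965348]
(265.3, 250) 0.018 [515.1 188.9  18. ]
(367.7, 250) 0.018 [577.8 187.6  18. ]
(320, 146.5) 0.018 [549.9 249.7  18. ]
(320, 117.5) 0.03 [550.3 265.   30. ]
(279, 250) 0.097 [533.5 215.7  97. ]
(359.5, 250) 0.097 [564.4 215.1  97. ]
(320, 165) 0.097 [549.9 247.5  97. ]
(320, 168) 0.09 [549.9 245.7  90. ]
```

The cavity centre is (546.5, 194.7) and the plate is at about (549, 195.4). I'll correct by -2 mm in x and -0.7 mm in y, then lower.

Request:
step_arm(plan=[[-0.011,-0.003,-0.08,0,0,0,40],[0,0,-0.08,0,0,0,40],[0,0,-0.04,0,0,0,40],[0,0,-0.02,0,0,0,40],[0,0,-0.02,0,0,0,40],[0,0,-0.02,0,0,0,40],[0,0,-0.02,0,0,0,40],[0,0,-0.015,0,0,0,40]])

```text
time: 23.1
tool_pos: [0.5459, 0.1875, 0.0489]
orientation: [0.714, 0.7, -0.0, -0.001]
force: [0.5, 0.3, -1.6]
grip_width: 0.0536
finger_force: 64.0
```

```bash
python3 -c "
from h import *
st()"
```

```text
t 23.1 p [0.5459 0.1875 0.0489] z [-0.001  0.    -1.   ] yang -1.1 q [-0.66  0.82  0.48  1.83 -0.6   0.64  0.17] w 0.0536 F [ 0.5  0.3 -1.6] ff 64.0
```

The bottom is about 1 mm above the cavity floor with no contact force. Releasing and lifting.

Request:
step_arm(plan=[[0,0,-0.003,0,0,0,64],[0,0,0,0,0,0,64],[0,0,0,0,0,0,66],[0,0,0.05,0,0,0,66],[0,0,0.1,0,0,0,66],[0,0,0.2,0,0,0,66],[0,0,0.2,0,0,0,66],[0,-0.1,0.1,0,0,0,66]])

```text
time: 23.9
tool_pos: [0.5474, 0.1708, 0.1825]
orientation: [0.712, 0.702, 0.003, 0.0]
force: [0.7, -0.2, -0.3]
grip_width: 0.0655
finger_force: 0.0
```

```bash
python3 pl.py w12 .036 | cut -c1-700; python3 -c "
import cv2;p=cv2.imread('pics/w12.png');cv2.imwrite('pics/c12.png',cv2.resize(p[60:360,120:520],None,fx=1.9,fy=1.9))"
```

```text
t 23.9 p [0.5474 0.1708 0.1825] z [ 0.004  0.004 -1.   ] yang -0.8 q [-0.72  0.64  0.61  1.76 -0.46  0.89  0.09] w 0.0655 F [ 0.7 -0.2 -0.3] ff 0.0
[[0.014, 1.0, 0.004], [1.0, -0.014, 0.004], [0.004, 0.004, -1.0]]
[0.54783321 0.24518258 0.30394727]
rect [789.9  55.6] [ 55.4 110.3] 13.5
[([599, 300], [773.0, 108.0]), ([595, 305], [771.0, 104.0]), ([600, 308], [776.0, 101.0]), ([593, 305], [769.0, 104.0]), ([591, 311], [769.0, 98.0]), ([608, 316], [784.0, 94.0]), ([638, 342], [814.0, 69.0]), ([615, 368], [801.0, 43.0]), ([571, 330], [756.0, 81.0]), ([571, 338], [757.0, 73.0]), ([587, 360], [775.0, 52.0]), ([639, 401], [830.0, 8.0]), ([639, 307], [807.0, 101.0]), ([622, 299], [792.0, 109.0])]
rect [546.8 196.2] [151.2 324.8] 88.9
[([80, 86], [387.0, 274.0]), ([115, 289], [384.0, 124.0]), ([520, 288], [708.0, 120.0]), ([554, 89], [709.0, 268.0])]
```

View pics/c12.png

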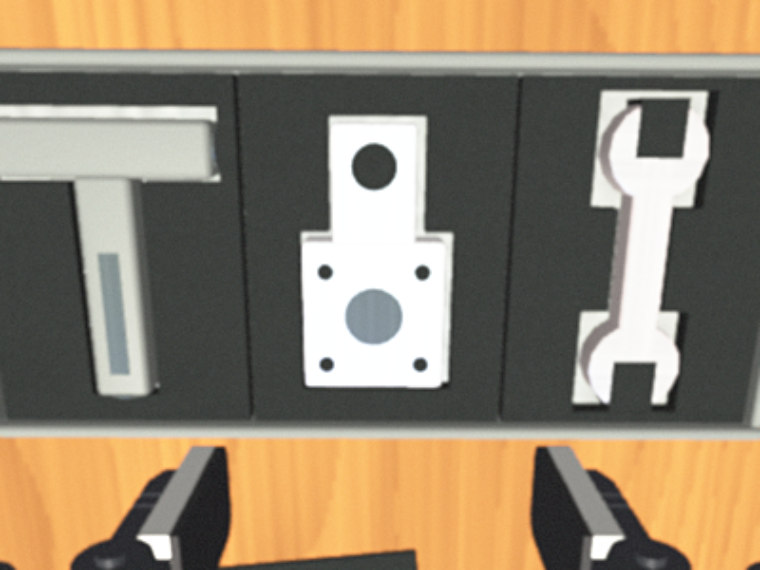

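The plate sits inside its cavity outline (crop cols 303-446, rows 120-386), with the T and spanner beside it. One numeric height check first, then I'll hand in.

```bash
python3 -c "
from h import *
im=load('w12');f=lambda x,y:(120+x/1.9,60+y/1.9)
for z in(.036,.041,.046):
    P=[ray(im,*f(*q),z)*1000 for q in[(374,121),(374,386),(303,320),(444,320),(325,272),(422,272)]]
    print(z,np.linalg.norm(P[0]-P[1]).round(1),np.linalg.norm(P[2]-P[3]).round(1),((P[0]+P[1])/2).round(1),((P[2]+P[3])/2).round(1))
g=cv2.cvtColor(im['pixels'],cv2.COLOR_BGR2GRAY)
print(g[218,272:290],g[218,345:365]);print(g[112:132,316],g[255:272,316])
"
```

```text
0.036 104.1 56.4 [546.1 195.6  36. ] [545.5 171.7  36. ]
0.041 102.2 55.3 [546.1 196.5  41. ] [545.5 173.1  41. ]
0.046 100.2 54.3 [546.1 197.5  46. ] [545.6 174.5  46. ]
[ 64  63  64  62  59  51  72 169 254 255 255 255 255 255 255 255 255 255] [255 255 255 255 255 255 255 255 244 231 234 204 121  65  59  63  64  62
  65  64]
[ 64  68  63  66  63  66  58  61 119 206 242 241 232 239 253 255 255 255
 255 255] [255 255 255 255 255 255 255 255 170  70  54  64  65  65  64  65  67]
```

The plate measures 104.1 x 56.4 at z = 0.036, so it's fully bedded. Handing in.

```bash
python3 -c "
from h import *
print(order.job_done())"
```

```text
the job is handed in; nothing more can be done
None
```

The base plate was laid flat on the mat, released, re-gripped by its sides and bedded in its cavity; the T-tool is bedded too. The job is handed in at about 24 s, but no verdict came back.

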